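# Sort the bench clutter into its trays

### The job

Tidy the bench: lay the forceps flat in the steel instrument tray and the white pen flat in the grey pen tray, and stand the two cartons upright on the floor of the two-bay supply bin, the larger carton in the larger bay and the smaller carton in the smaller bay. Do not knock over or push away the white squeeze bottle, and let go of everything.

Things in the scene. Friction and masses are not known exactly. Their poses are not given: they have to be found in the camera images.
- forceps_center (a point): Centre of the steel forceps, lying flat on the desk: 135 mm long along its own x, 24 mm wide (y), 10 mm high (z), 22 g. Point is half-way up, 5 mm above its underside. About 22 mm wide at this point; can be gripped there across its y.
- pen_center (a point): Centre of the white pen, lying on the desk: 145 mm long along its own y, 12 mm wide (x), 9 mm thick (z), 12 g. Point is half-way up, 4.5 mm above its underside as it lies at the start; it may roll about its length. Can be gripped across its x.
- large_carton_center (a point): Centre of the larger pale carton, standing: 60 mm (x) by 66 mm (y) by 100 mm high (z). Point is half-way up, 50 mm above its underside. 35 to 70 g, rigid. Can be gripped across its x.
- small_carton_center (a point): Centre of the smaller pale carton, standing: 58 mm (x) by 54 mm (y) by 84 mm high (z). Point is half-way up, 42 mm above its underside. 35 to 70 g, rigid. Can be gripped across its x.
- instrument_tray_floor (a point): Middle of the inner floor (3 mm above the desk) of the fixed shallow steel tray with a flat flange round its rim. Inside 100 mm (x) by 162 mm (y, its long direction); the rim is 16 mm above the desk; 120 by 180 mm over the flange. z up.
- pen_tray_floor (a point): Middle of the inner floor (3 mm above the desk) of the fixed narrower grey plastic tray with fine dark lines along its floor. Inside 80 mm (x) by 170 mm (y, its long direction); the rim is 13 mm above the desk, so open the fingers only part way between its walls. z up.
- large_bay (a point): Middle of the floor (4 mm above the desk) of the larger bay of the fixed white two-bay supply bin. Bay inside 86 mm (x) by 90 mm (y); rim 30 mm above the desk, walls 5 mm. z up. The bin is 96 (x) by 175 mm (y) outside; the larger bay is its -y half.
- small_bay (a point): Middle of the floor (4 mm above the desk) of the smaller bay of the same bin. Bay inside 86 mm (x) by 70 mm (y); it lies 85 mm to +y of the larger bay's middle. z up.
- squeeze_bottle_center (a point): Bystander to leave standing: a white round squeeze bottle, 37 mm across, 118 mm tall, loose. Point is half-way up.
Not all that is in view belongs to the job. Leave any red look-alike of the part that bears small_carton_center alone.

How it is judged:
By the outcome, as a careful person would: the job done as asked, in the order asked, and still so for the second after the job is handed in, with the robot touching nothing.
It also fails if it takes over 109 s, if anything falls off the work surface, if the arm or the gripper's body presses on something with over 40 N, if the wrist force passes 120 N, or if a joint passes its speed limit or range.

### The arm

A 6-joint arm with a two-finger parallel gripper is mounted at the origin on a cart in front of the work surface, level with it; the furniture and walls round the work are solid. World frame = base frame: x ahead of the robot, y to its left, z up, the work surface at z = 0. Lengths are in m, angles in degrees, forces in N, time in s.
With the tool pointing down it reaches from about 0.4 to 0.825 m from the base axis. Payload 7 kg.
Tool frame: the origin (TCP) lies between the finger pads; the fingertips stand 17 mm ahead of it and the grasp point (between the pads) lies 2 mm behind it; z points along the fingers, y is the line along which they close (so a half turn about z gives the same grasp; the last joint's range is limited). The gripper opens to 88 mm and grips with 3 to 60 N. Pads are 19 mm wide; open, the fingers measure 130 mm over their backs; the gripper's body (78 mm by 193 mm) begins 47 mm behind the grasp point.
Start: joints at [16.507, 20.546, 0.682, 0, -70.136, -16.507], TCP at [0.675, -0, 0.244] pointing down, gripper open.
Joint ranges: [-176.03, 176.03], [-82.01, 121.73], [-58.28, 71.71], [-173.87, 95.51], [-174.79, -0.11], [-173.66, 173.66]. Speed limits (degrees/s): [136.94, 136.94, 172.46, 180, 180, 180].

### API

Orientations are given as a 3x3 rotation matrix whose columns are the frame's x, y, z axes.
In Python, from plant import bot gives the robot as it stands.
- The arm moves only by the shell command python3 -m jog 'ROWS' [OPENING]. ROWS is JSON, a list of rows, each a list of 2 entries, a list of its own where there are three numbers: the shift along the tool's x, y, z in m, then the turn, a rotation vector about the tool's x, y, z in degrees. A call has 1 to 12 rows; each row shifts and turns the commanded pose from where the row before left it, along the tool's axes as they then stand; what a row does not reach is not made up. A row lasts 1/8 s, in which the tool goes at most 62.5 mm and 10.7 degrees, less where a joint would pass 70% of its speed; a pose out of reach is approached as far as the arm can. A call with a gripper value outside its range is refused whole. OPENING is the finger opening in m, from 0 to 0.0876, set as the call begins (- or left out, the last holds). The fingers move at their own pace and stop on an object; the grip force is fixed at half the most. Time passes only in rows, so rows that do not move let the fingers close. It gives the time, the measured TCP pose, the force, the opening and the grip force at its end, in the units of the state.
- bot.observe(): the state, without advancing time (a new reading comes with each control period).
- bot.read_camera(name): name is "scene" or "side" or "wrist"; returns (picture, depth): 420x560x3 uint8, blue, green, red; 420x560 float32, m along the optical axis (not along the pixel's ray), 0 where there is no reading.
- bot.get_calibration(name): a dict with "vfov" (degrees; the focal length in pixels is half the picture's height over the tangent of half this angle, whatever the lens; pixels are square), "cx", "cy" (the principal point, pixels), "T" (4x4, takes a point from camera to world coordinates). Camera axes: x right, y down, z forward; pixel columns grow to the right and rows downward; lengths in m; the calibration is good to about 2 mm. A picture is of the moment at which its call begins: read the wrist's pose just before it. get_calibration takes no time and is no camera call; for the wrist camera it gives the pose at the moment of the call.
- bot.finish_job(): hands the job in; it is judged then, once.
Trained networks look in the newest picture that a camera, given by its name, has taken for a name from the list of things; names that differ only in an ending like _2 or _b are one class to them, and where a whole thing is asked for, a point or a joint stands for the part that bears it (a point fixed in the world has none). Each returns a list of dicts, best first, with "confidence" (0 to 1); they miss things now and then, are a little off and sometimes report something else, mostly with a low value. They report only what shows in the picture. A call takes as long as a camera call. They do not tell look-alikes from the thing itself.
- bot.boxes_of(camera, thing): "at" ([column, row] in pixels, amid what is visible of it).
- bot.place_of(camera, thing): "at" ([column, row] in pixels: a listed point, or the origin of a listed thing).
The state is a dict: "t": time; "joint_pos": joint angles; "qd": joint speeds; "effort": joint torques, N m; "eef_pos": TCP position; "tcp_rot": TCP orientation; "ft_force": force on the tool from outside, world axes, zero at the start; "wrist_torque": the same for the moment, N m; "gripper_width": finger opening in m; "finger_force": force on a finger pad.
Only numpy, scipy, OpenCV 4.12 (cv2) and the standard library are available. Lean on these libraries where they do the work, as an engineer would, in place of code of your own. Each camera call takes 0.05 s, during which the arm holds its last target. There are 200 camera calls.

## Working session

There is one attempt and no reset: what is moved stays moved. The work goes in short steps, Python scripts to look and compute and a shell command to move; the robot and the scene stay as the last step left them, time stands still between calls to the robot, and variables do not carry over. Pictures are saved under pics/ and viewed, at most 16 in all, crops included, and the job is handed in when it is done.

```bash
ls; mkdir -p pics
cat > h.py <<'E'
import numpy as np, cv2
from plant import bot
def cam(n):
    c=bot.get_calibration(n); p,d=bot.read_camera(n); return p,d,c
def ray(c,uv,shape=(420,560)):
    f=shape[0]/2/np.tan(np.radians(c["vfov"]/2))
    r=np.array([(uv[0]-c["cx"])/f,(uv[1]-c["cy"])/f,1]); return r
def at_z(c,uv,z):
    T=np.array(c["T"]); r=T[:3,:3]@ray(c,uv); o=T[:3,3]; return o+r*(z-o[2])/r[2]
def at_d(c,uv,d):
    T=np.array(c["T"]); return T[:3,:3]@(ray(c,uv)*d)+T[:3,3]
def cloud(c,D):
    v,u=np.mgrid[:D.shape[0],:D.shape[1]]; f=D.shape[0]/2/np.tan(np.radians(c["vfov"]/2))
    P=np.stack([(u-c["cx"])/f*D,(v-c["cy"])/f*D,D],-1); T=np.array(c["T"])
    return P@T[:3,:3].T+T[:3,3]
E
python3 - <<'E'
from h import *
names=["forceps_center","pen_center","large_carton_center","small_carton_center","instrument_tray_floor","pen_tray_floor","large_bay","small_bay","squeeze_bottle_center"]
zs=[.005,.0045,.05,.042,.003,.003,.004,.004,.059]
for n in ("scene","side"):
    p,d,c=cam(n); cv2.imwrite(f"pics/{n}0.png",p); print(n,c["vfov"],np.round(c["T"],3).tolist())
    for t,z in zip(names,zs):
        for r in bot.place_of(n,t)[:3]: print(t,np.round(r["at"]),round(r["confidence"],2),np.round(at_z(c,r["at"],z),3))
print(bot.observe())
E
```

```text
pics
scene 43.51978237029807 [[0.901, -0.316, 0.296, 0.098], [-0.433, -0.658, 0.616, -0.859], [0.0, -0.684, -0.73, 1.13], [0.0, 0.0, 0.0, 1.0]]
forceps_center [300. 344.] 0.77 [ 0.427 -0.325  0.005]
pen_center [273. 274.] 0.58 [ 0.459 -0.114  0.004]
large_carton_center [215. 170.] 0.94 [0.454 0.284 0.05 ]
small_carton_center [243. 214.] 0.9 [0.461 0.087 0.042]
small_carton_center [202. 208.] 0.84 [0.363 0.158 0.042]
small_carton_center [220. 251.] 0.55 [ 0.351 -0.011  0.042]
instrument_tray_floor [244. 214.] 0.58 [0.475 0.119 0.003]
instrument_tray_floor [311. 210.] 0.55 [0.66  0.047 0.003]
pen_tray_floor [263. 169.] 0.75 [0.609 0.271 0.003]
large_bay [349. 275.] 0.75 [ 0.638 -0.204  0.004]
small_bay [336. 252.] 0.73 [ 0.646 -0.121  0.004]
squeeze_bottle_center [199. 144.] 0.73 [0.449 0.408 0.059]
side 44.58029655286479 [[0.943, -0.165, 0.288, 0.058], [-0.331, -0.526, 0.783, -1.201], [0.022, -0.834, -0.551, 0.924], [0.0, 0.0, 0.0, 1.0]]
forceps_center [295. 308.] 0.52 [ 0.432 -0.327  0.005]
forceps_center [227. 159.] 0.29 [0.472 0.513 0.005]
pen_center [279. 260.] 0.45 [ 0.457 -0.129
[... 726 characters left out ...]
5809e+01, -1.65085686e+01]), 'qd': array([ 0.07660407,  0.03281206, -0.06927369, -0.00257525,  0.15494576,
       -0.02437826]), 'effort': array([-6.49702979e-04, -5.82393193e+01,  2.93304330e+01,  7.00266212e+00,
        1.23659291e-02, -2.93074493e-05]), 'eef_pos': array([ 6.74969497e-01, -4.01903119e-05,  2.43565673e-01]), 'tcp_rot': array([[-4.82396801e-05, -9.99999999e-01, -1.36263254e-05],
       [-9.99999999e-01,  4.82398735e-05, -1.41946443e-05],
       [ 1.41953016e-05,  1.36256406e-05, -1.00000000e+00]]), 'ft_force': array([-0.67786922, -0.46952794,  0.08952735]), 'wrist_torque': array([0.02228569, 0.03975992, 0.06938515]), 'finger_force': 0.0, 'gripper_width': 0.08757272770725646}
```

View pictures.

View pics/scene0.png

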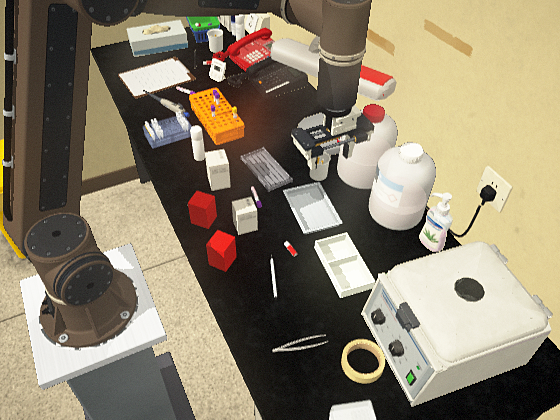

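View pics/side0.png

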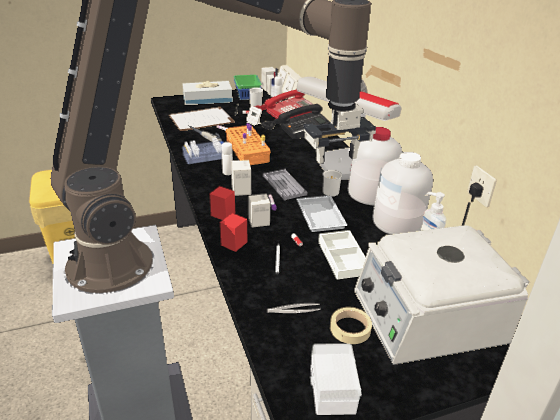

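Run:
```python
from h import *
p,d,c=cam("wrist"); cv2.imwrite("pics/wrist0.png",p); print(c["vfov"],np.round(c["T"],3).tolist())
for t,z in (("instrument_tray_floor",.003),("pen_tray_floor",.003),("small_bay",.004),("large_bay",.004),("small_carton_center",.042),("large_carton_center",.05),("pen_center",.0045)):
    for r in bot.place_of("wrist",t)[:2]: print(t,np.round(r["at"]),round(r["confidence"],2),np.round(at_z(c,r["at"],z),3))
# obstacle height map from scene+side
for n in("scene","side"):
    p,d,c=cam(n); X=cloud(c,d)[d>0]
    m=(X[:,2]>.03)&(X[:,0]>.3)&(X[:,0]<1)&(abs(X[:,1])<.5); X=X[m]
    H=np.zeros((14,20))
    np.maximum.at(H,(np.clip(((X[:,0]-.3)/.05).astype(int),0,13),np.clip(((X[:,1]+.5)/.05).astype(int),0,19)),X[:,2])
    print("rows x from .30, cols y from -.5, cm"); print((H*100).astype(int))
```

```text
58.857578051935526 [[-1.0, 0.001, 0.001, 0.674], [0.001, 0.962, 0.275, -0.075], [-0.0, 0.275, -0.962, 0.385], [0.0, 0.0, 0.0, 1.0]]
instrument_tray_floor [288. 228.] 0.91 [0.662 0.05  0.003]
small_bay [307.  52.] 0.82 [ 0.646 -0.126  0.004]
small_carton_center [491. 263.] 0.97 [0.461 0.074 0.042]
pen_center [508.  58.] 0.61 [ 0.454 -0.12   0.005]
rows x from .30, cols y from -.5, cm
[[ 0  0  0  0  0  0  0  0  8  8 71 69  8  8  0  0  0  0  0  0]
 [ 0  0  0  0  0  0  0  0  4  8 69 69  8  9  0  0  0  0  0  0]
 [ 0  0  0  0  0  0  0  0  0  0  8 68 62  7 10 10 10 12 12  0]
 [ 0  0  0  0  0  0  0  0  0  0  8 66 63  0 10 10 10 12 12  0]
 [ 0  0  0  0  0  0  0  0  0  0  0 64 64  0  0  0  0  0  5  5]
 [18 18 10  4  3  3  3  3  3 34 33 62 62 57  0  0  0  0  5  5]
 [20 20 20 19  3  0  3  3  3 66 66 64 62  0  0  0  0  0  5  9]
 [20 20 20 19  3  3  3  3 66 67 36  0  0  0  0  0  0  0  0  0]
 [21 20 20 19  0  0  0  0  0 66 33  0  7  7  0  0  0 32 32 31]
 [20 20 20 19  0  0  0  0 14 33 33  0  7  7  5 32 32 32 32 31]
 [20 20 20 18  0  0  0 20 22 21 17 19 16 14  0  4 35 35 31  0]
 [20 20 20  0  0 19 1
[... 388 characters left out ...]
11  0]
 [ 0  0  0  0  0  0  0  0  0  0  8 66 63  0 10 10 10 11 12  0]
 [ 0  0  0  0  0  0  0  0  0  0  0 65 65  0  0  0  0  0  5  5]
 [18 18 10  3  3  3  3  3  3 33 33 62 65 58 57  0  0  0  5  5]
 [20 20 19 19  3  0  3  0  3 66 66 65 65 56  0  0  0  0  5  8]
 [20 20 20 19  0  3  3  3 65 66 66 65 64  0  0  0  0  0  0  0]
 [20 20 20 19  0  0  0  0  0 66 66  0  7  7  7  0  0 32 32 31]
 [20 20 20 18  0  0  0  0  0 33 33  0  7  7  7  3 32 32 32 31]
 [20 20 20  0  0  0  0 20 21 21 16 20 21 32 32  4  3 31 31  0]
 [20 20 20  0  0 19 18 21 24 24 19 24 32 32 32 32  4  3  3  0]
 [ 0 17 18  0 24 18 18 20 24 23 18 29 32 32 32  0 31 32  3  0]
 [45 56 68 71 71 70 69 68 67 66 65 64 63 62 61 60 59 58 57 56]]
```

View pics/wrist0.png

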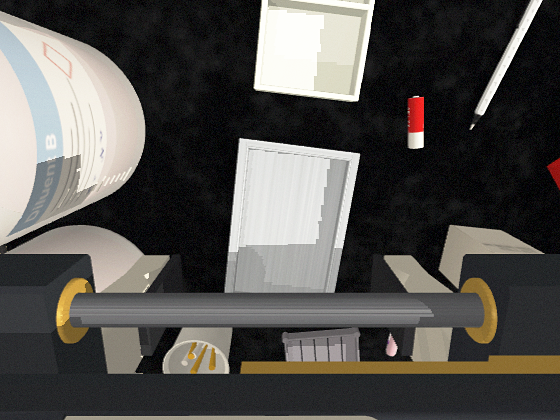

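```bash
python3 -m jog '[[[0.008,0.044,0],[0,0,0]],[[0.008,0.044,0],[0,0,0]],[[0.008,0.044,0],[0,0,0]],[[0.008,0.044,0],[0,0,0]],[[0.008,0.044,0],[0,0,0]],[[0,0,0],[0,0,0]]]' && python3 -c "
from h import *
p,d,c=cam('wrist'); cv2.imwrite('pics/w1.png',p); np.savez('w1.npz',d=d,T=c['T'],p=p)
for t,z in (('pen_center',.0045),('small_carton_center',.042)):
  for r in bot.place_of('wrist',t)[:3]: print(t,np.round(r['at']),round(r['confidence'],2),np.round(at_z(c,r['at'],z),3))
"
python3 -m jog '[[[0.05,0.004,0],[0,0,0]],[[0.05,0.004,0],[0,0,0]],[[0.05,0.004,0],[0,0,0]],[[0.05,0.004,0],[0,0,0]],[[0.01,0.004,0],[0,0,0]],[[0,0,0],[0,0,0]]]' && python3 -c "
from h import *
p,d,c=cam('wrist'); cv2.imwrite('pics/w2.png',p); np.savez('w2.npz',d=d,T=c['T'],p=p)
for t,z in (('pen_center',.0045),('forceps_center',.005)):
  for r in bot.place_of('wrist',t)[:3]: print(t,np.round(r['at']),round(r['confidence'],2),np.round(at_z(c,r['at'],z),3))
a=cv2.imread('pics/w1.png'); cv2.imwrite('pics/w12.png',cv2.resize(np.hstack([a[:300],p[:300]]),(800,214)))
"
```

```text
t: 2.25
eef_pos: [0.4526, -0.0406, 0.2443]
tcp_rot: [[-0.0, -1.0, 0.001], [-1.0, 0.0, 0.001], [-0.001, -0.001, -1.0]]
ft_force: [1.1, 0.2, 1.2]
gripper_width: 0.0876
finger_force: 0.0
pen_center [273. 101.] 0.67 [ 0.455 -0.122  0.005]
small_carton_center [376. 214.] 0.83 [ 0.357 -0.017  0.042]
small_carton_center [270. 299.] 0.71 [0.459 0.074 0.042]
small_carton_center [360. 367.] 0.67 [0.362 0.156 0.042]
t: 3.15
eef_pos: [0.4351, -0.2505, 0.2429]
tcp_rot: [[-0.002, -1.0, -0.001], [-1.0, 0.002, 0.0], [-0.0, 0.001, -1.0]]
ft_force: [-0.0, 1.2, -1.0]
gripper_width: 0.0874
finger_force: 0.0
pen_center [258. 294.] 0.76 [ 0.456 -0.122  0.005]
forceps_center [284. 104.] 0.65 [ 0.427 -0.328  0.005]
```

View pics/w12.png

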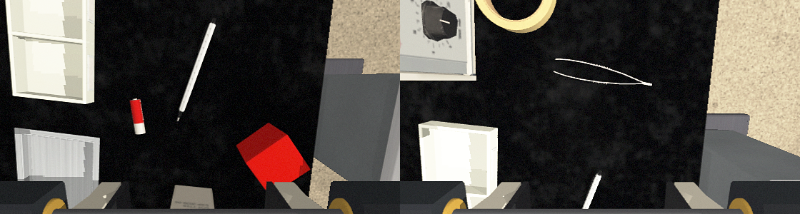

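```bash
cat > seg.py <<'E'
from h import *
def rect(p,c,box,z,thr=110,maxv=256):
    x0,y0,x1,y1=box; g=p.min(2)[y0:y1,x0:x1]
    m=((g>thr)).astype(np.uint8); m=cv2.morphologyEx(m,cv2.MORPH_CLOSE,np.ones((3,3)))
    n,l,s,_=cv2.connectedComponentsWithStats(m); k=1+s[1:,4].argmax() if n>1 else 0
    ys,xs=np.nonzero(l==k); W=np.array([at_z(c,(x+x0,y+y0),z)[:2] for x,y in zip(xs,ys)],np.float32)
    (cx,cy),(w,h),_=r=cv2.minAreaRect(W*1000); B=cv2.boxPoints(r)
    e=B[1]-B[0]; f=B[2]-B[1]; L=e if np.hypot(*e)>np.hypot(*f) else f
    print("ctr",round(float(cx),1),round(float(cy),1),"size",round(float(w),1),round(float(h),1),"long axis deg",round(float(np.degrees(np.arctan2(L[1],L[0]))%180),1))
    return W
E
python3 - <<'E'
from seg import *
c=bot.get_calibration("wrist")
def L(n): 
    a=np.load(n); return a['p'],dict(c,T=a['T'])
p,cc=L('w2.npz'); rect(p,cc,(200,70,370,135),.005,100)
p,cc=L('w1.npz'); rect(p,cc,(235,20,320,180),.0045,110)
# bin small bay region / tray
T0=np.array([[-1.0,0.001,0.001,0.674],[0.001,0.962,0.275,-0.075],[0,0.275,-0.962,0.385],[0,0,0,1]])
p=cv2.imread('pics/wrist0.png'); c0=dict(c,T=T0)
for q,z in (((239.5,139),.016),((358,153),.016),((225,290),.016),((335,292),.016),((254,88),.03),((358,101),.03)): print(q,np.round(at_z(c0,q,z),4))
p,cc=L('w1.npz')
for q,z in (((14/.714,130/.714),.016),((99/.714,137/.714),.016),((12/.714,94/.714),.03),((94/.714,103/.714),.03)): print(q,np.round(at_z(cc,q,z),4))
E
```

```text
ctr 426.1 -327.8 size 23.8 135.9 long axis deg 168.9
ctr 454.2 -125.4 size 122.8 8.7 long axis deg 69.2
(239.5, 139) [ 0.7102 -0.0451  0.016 ]
(358, 153) [ 0.5939 -0.0314  0.016 ]
(225, 290) [0.7307 0.1176 0.016 ]
(335, 292) [0.6101 0.1201 0.016 ]
(254, 88) [ 0.6944 -0.0916  0.03  ]
(358, 101) [ 0.5997 -0.0803  0.03  ]
(19.607843137254903, 182.07282913165267) [ 0.7118 -0.0431  0.016 ]
(138.65546218487395, 191.87675070028013) [ 0.5925 -0.0329  0.016 ]
(16.80672268907563, 131.65266106442579) [ 0.6954 -0.0938  0.03  ]
(131.65266106442579, 144.2577030812325) [ 0.5891 -0.0821  0.03  ]
```

```bash
python3 -m jog '[[[0.039,0.0045,0],[0,0,0]],[[0.039,0.0045,0],[0,0,0]],[[0,0,0.023],[0,0,-9.86]],[[0,0,0.023],[0,0,-9.86]],[[0,0,0.023],[0,0,-9.86]],[[0,0,0.023],[0,0,-9.86]],[[0,0,0.023],[0,0,-9.86]],[[0,0,0.023],[0,0,-9.86]],[[0,0,0.023],[0,0,-9.86]],[[0,0,0.023],[0,0,-9.86]],[[0,0,0],[0,0,0]],[[0,0,0],[0,0,0]]]' 0.05
```

```text
t: 4.8
eef_pos: [0.427, -0.3277, 0.0605]
tcp_rot: [[0.981, -0.195, 0.001], [-0.195, -0.981, -0.001], [0.001, 0.0, -1.0]]
ft_force: [0.5, 0.0, 0.9]
gripper_width: 0.0498
finger_force: 0.0
```

```bash
python3 -m jog '[[[0,0,0.02],[0,0,0]],[[0,0,0.0155],[0,0,0]],[[0,0,0.006],[0,0,0]],[[0,0,0],[0,0,0]]]' && python3 -m jog '[[[0,0,0],[0,0,0]],[[0,0,0],[0,0,0]],[[0,0,0],[0,0,0]],[[0,0,0],[0,0,0]],[[0,0,0],[0,0,0]]]' 0 && python3 -m jog '[[[0,0,-0.02],[0,0,0]],[[0,0,-0.04],[0,0,0]],[[0,0,-0.04],[0,0,0]]]'
```

```text
t: 5.3
eef_pos: [0.4261, -0.328, 0.0181]
tcp_rot: [[0.981, -0.193, -0.0], [-0.193, -0.981, -0.0], [-0.0, 0.0, -1.0]]
ft_force: [-0.6, -0.6, 0.3]
gripper_width: 0.05
finger_force: 0.0
t: 5.92
eef_pos: [0.4261, -0.328, 0.0182]
tcp_rot: [[0.981, -0.193, 0.0], [-0.193, -0.981, -0.0], [0.0, 0.0, -1.0]]
ft_force: [-0.4, 1.1, 2.3]
gripper_width: 0.0207
finger_force: 30.0
t: 6.3
eef_pos: [0.4256, -0.3279, 0.1188]
tcp_rot: [[0.981, -0.193, -0.001], [-0.193, -0.981, 0.0], [-0.001, -0.0, -1.0]]
ft_force: [1.3, -0.8, -0.1]
gripper_width: 0.0203
finger_force: 30.0
```

Run:
```python
from h import *
for n in("scene","side"):
    p,d,c=cam(n); X=cloud(c,d)[d>0]
    for y in np.arange(-.12,.40,.02):
        o=[]
        for a,b in ((.02,.06),(.06,.13),(.13,.25)):
            s=X[(abs(X[:,1]-y)<.01)&(X[:,2]>a)&(X[:,2]<b)&(X[:,0]>.6)&(X[:,0]<1)]
            o.append(round(float(np.sort(s[:,0])[5]),3) if len(s)>10 else None)
        print(n,round(y,2),o)
```

```text
scene -0.12 [0.686, 0.819, 0.818]
scene -0.1 [0.671, 0.807, 0.807]
scene -0.08 [0.676, 0.803, 0.803]
scene -0.06 [0.801, 0.801, 0.801]
scene -0.04 [0.804, 0.804, 0.804]
scene -0.02 [0.812, 0.811, 0.813]
scene 0.0 [None, None, 0.836]
scene 0.02 [None, None, 0.976]
scene 0.04 [0.855, 0.854, 0.852]
scene 0.06 [0.827, 0.826, 0.829]
scene 0.08 [0.812, 0.813, 0.814]
scene 0.1 [0.806, 0.807, 0.808]
scene 0.12 [0.803, 0.804, 0.805]
scene 0.14 [0.804, 0.766, 0.807]
scene 0.16 [0.81, 0.781, 0.814]
scene 0.18 [0.778, 0.779, 0.835]
scene 0.2 [None, None, 0.976]
scene 0.22 [None, None, 0.979]
scene 0.24 [0.819, None, 0.978]
scene 0.26 [0.818, None, 0.977]
scene 0.28 [0.823, None, 0.977]
scene 0.3 [0.824, 0.977, 0.978]
scene 0.32 [0.83, 0.977, 0.978]
scene 0.34 [0.836, 0.934, 0.937]
scene 0.36 [0.841, 0.92, 0.92]
scene 0.38 [0.847, 0.921, 0.921]
side -0.12 [0.688, 0.821, 0.821]
side -0.1 [0.601, 0.809, 0.81]
side -0.08 [0.608, 0.805, 0.804]
side -0.06 [0.804, 0.804, 0.804]
side -0.04 [0.806, 0.807, 0.807]
side -0.02 [None, 0.813, 0.814]
side 0.0 [None, None, 0.858]
side 0.02 [None, None, 0.979]
side 0.04 [None, 0.854, 0.856]
side 0.06 [0.829, 0.828, 0.83]
side 0.08 [0.815, 0.813, 0.815]
side 0.1 [0.808, 0.808, 0.81]
side 0.12 [0.807, 0.806, 0.808]
side 0.14 [0.742, 0.747, 0.809]
side 0.16 [0.728, 0.73, 0.815]
side 0.18 [0.727, 0.781, 0.877]
side 0.2 [0.746, 0.742, 0.979]
side 0.22 [None, None, 0.98]
side 0.24 [0.834, None, 0.98]
side 0.26 [0.824, None, 0.98]
side 0.28 [0.804, None, 0.98]
side 0.3 [0.795, None, 0.98]
side 0.32 [0.8, None, 0.979]
side 0.34 [0.816, 0.939, 0.932]
side 0.36 [0.826, 0.922, 0.92]
side 0.38 [0.837, 0.924, 0.922]
```

```bash
python3 -m jog '[[[0.01764,-0.04638,0],[0,0,0]],[[0.01764,-0.04638,0],[0,0,0]],[[0.01764,-0.04638,0],[0,0,0]],[[0.01764,-0.04638,0],[0,0,0]],[[0.01764,-0.04638,0],[0,0,0]],[[0.01764,-0.04638,0],[0,0,0]],[[0.01764,-0.04638,0],[0,0,0]],[[0.01764,-0.04638,0],[0,0,0]],[[0.01764,-0.04638,0],[0,0,0]]]' && python3 -m jog '[[[0,0,0],[0,0,10.67]],[[0,0,0],[0,0,10.67]],[[0,0,0],[0,0,10.67]],[[0,0,0],[0,0,10.67]],[[0,0,0],[0,0,10.67]],[[0,0,0],[0,0,10.67]],[[0,0,0],[0,0,10.67]],[[0,0,0],[0,0,10.67]],[[0,0,0],[0,0,0]],[[0,0,0],[0,0,0]]]'
python3 - <<'E'
from seg import *
p,d,c=cam("wrist"); cv2.imwrite("pics/w3.png",p)
for r in bot.place_of("wrist","forceps_center")[:2]+bot.place_of("wrist","instrument_tray_floor")[:2]: print(np.round(r["at"]),round(r["confidence"],2),np.round(at_z(c,r["at"],.003),3))
E
```

```text
t: 7.52
eef_pos: [0.6626, 0.0524, 0.1173]
tcp_rot: [[0.981, -0.193, -0.001], [-0.193, -0.981, -0.0], [-0.001, 0.0, -1.0]]
ft_force: [1.3, 0.4, 0.6]
gripper_width: 0.0208
finger_force: 30.0
t: 8.78
eef_pos: [0.6621, 0.0509, 0.1176]
tcp_rot: [[-0.109, -0.994, -0.001], [-0.994, 0.109, -0.0], [0.0, 0.0, -1.0]]
ft_force: [-0.5, -0.4, -0.5]
gripper_width: 0.0207
finger_force: 30.0
[274. 213.] 0.55 [0.663 0.048 0.003]
```

View pics/w3.png

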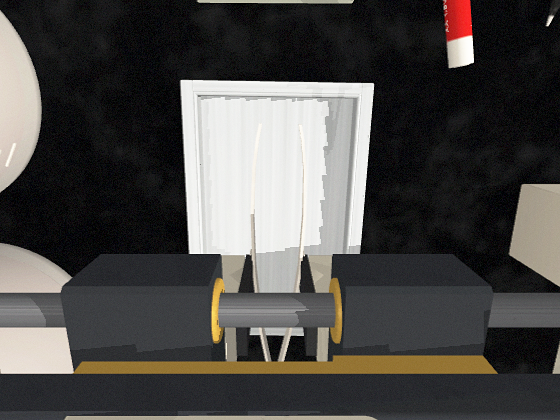

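```bash
python3 -m jog '[[[0,0,0.04],[0,0,0]],[[0,0,0.04],[0,0,0]],[[0,0,0.01],[0,0,0]],[[0,0,0.0055],[0,0,0]],[[0,0,0],[0,0,0]]]' && python3 -m jog '[[[0,0,0],[0,0,0]],[[0,0,0],[0,0,0]]]' 0.038 && python3 -m jog '[[[0,0,-0.02],[0,0,0]],[[0,0,-0.06],[0,0,0]],[[0,0,-0.06],[0,0,0]],[[0,0,0],[0,0,0]]]'
python3 - <<'E'
from seg import *
p,d,c=cam("wrist"); cv2.imwrite("pics/w4.png",p)
for r in bot.place_of("wrist","forceps_center")[:2]: print(np.round(r["at"]),round(r["confidence"],2),np.round(at_z(c,r["at"],.008),3))
print(bot.observe()["joint_pos"])
E
```

```text
t: 9.55
eef_pos: [0.663, 0.0512, 0.0236]
tcp_rot: [[-0.112, -0.994, 0.001], [-0.994, 0.112, 0.0], [-0.0, -0.001, -1.0]]
ft_force: [0.0, -0.4, -0.7]
gripper_width: 0.0205
finger_force: 30.0
t: 9.8
eef_pos: [0.6628, 0.0511, 0.0237]
tcp_rot: [[-0.113, -0.994, 0.002], [-0.994, 0.113, 0.001], [-0.001, -0.002, -1.0]]
ft_force: [-0.3, -1.0, 0.6]
gripper_width: 0.0352
finger_force: 0.0
t: 10.3
eef_pos: [0.6655, 0.0516, 0.1696]
tcp_rot: [[-0.112, -0.994, 0.011], [-0.994, 0.112, 0.003], [-0.004, -0.011, -1.0]]
ft_force: [0.0, 0.8, -0.5]
gripper_width: 0.0378
finger_force: 0.0
[279. 197.] 0.82 [0.664 0.049 0.008]
[ 2.11818618e+01  2.26878530e+01 -6.88136818e+00 -1.82733207e-02
 -6.02777357e+01 -2.76601853e+01]
```

Run:
```python
from h import *
a=np.load('w1.npz'); c=dict(bot.get_calibration("wrist"),T=a['T']); X=cloud(c,a['d']); p=a['p'].astype(int)
m=(p[...,2]>90)&(p[...,1]<60)&(p[...,0]<60)&(a['d']>0)&(X[...,2]>.03)
P=X[m]; P=P[(P[:,0]<.43)]
u=np.array([np.cos(np.radians(159.2)),np.sin(np.radians(159.2))]); v=np.array([u[1],-u[0]])
q=P[:,:2]-[.4555,-.122]; a1,b1=q@u,q@v
print(len(P),P.min(0),P.max(0)); print("along v (pen dir) min",np.sort(b1)[20]," for those with |along u|<.11:",np.sort(b1[abs(a1)<.11])[:200:40] if (abs(a1)<.11).any() else None, a1.min())
```

```text
6422 [ 0.3182167  -0.05202401  0.03004866] [0.40843015 0.1503402  0.23214588]
along v (pen dir) min 0.02902346465939954  for those with |along u|<.11: [0.04759044 0.0520622  0.05355996 0.05503222 0.05626486] 0.0688675023288743
```

```bash
python3 -m jog '[[[0.03495,0.03172,0],[0,0,0]],[[0.03495,0.03172,0],[0,0,0]],[[0.03495,0.03172,0],[0,0,0]],[[0.03495,0.03172,0],[0,0,0]],[[0.03495,0.03172,0],[0,0,0]],[[0.03495,0.03172,0],[0,0,0]],[[0,0,0.025],[0,0,7.15]],[[0,0,0.025],[0,0,7.15]],[[0,0,0.01],[0,0,0]],[[0,0,0],[0,0,0]]]' 0.04
python3 - <<'E'
from seg import *
p,d,c=cam("wrist"); cv2.imwrite("pics/w5.png",p)
E
```

```text
t: 11.65
eef_pos: [0.4488, -0.136, 0.1017]
tcp_rot: [[-0.352, -0.936, -0.003], [-0.936, 0.352, -0.0], [0.001, 0.002, -1.0]]
ft_force: [0.3, -0.3, 0.2]
gripper_width: 0.0401
finger_force: 0.0
```

View pics/w5.png

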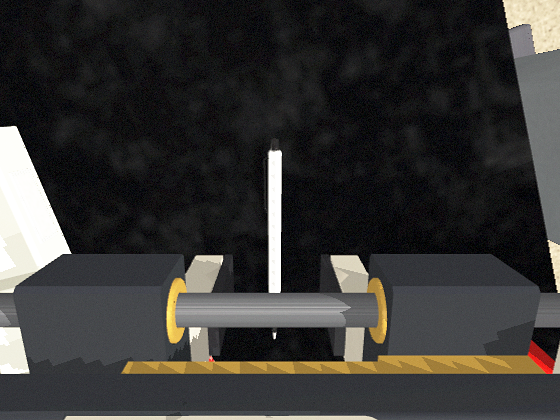

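```bash
python3 -m jog '[[[0,0,0.04],[0,0,0]],[[0,0,0.03],[0,0,0]],[[0,0,0.0125],[0,0,0]],[[0,0,0],[0,0,0]]]' && python3 -m jog '[[[0,0,0],[0,0,0]],[[0,0,0],[0,0,0]],[[0,0,0],[0,0,0]],[[0,0,0],[0,0,0]],[[0,0,0],[0,0,0]]]' 0 && python3 -m jog '[[[0,0,-0.02],[0,0,0]],[[0,0,-0.05],[0,0,0]],[[0,0,-0.06],[0,0,0]],[[0,0,0],[0,0,0]]]'
```

```text
t: 12.2
eef_pos: [0.4497, -0.1359, 0.0201]
tcp_rot: [[-0.354, -0.935, -0.001], [-0.935, 0.354, -0.0], [0.001, 0.001, -1.0]]
ft_force: [0.6, 0.3, 1.2]
gripper_width: 0.04
finger_force: 0.0
t: 12.82
eef_pos: [0.4498, -0.1359, 0.0205]
tcp_rot: [[-0.355, -0.935, 0.001], [-0.935, 0.355, -0.0], [-0.0, -0.001, -1.0]]
ft_force: [-1.6, 1.2, 6.6]
gripper_width: 0.0084
finger_force: 30.0
t: 13.32
eef_pos: [0.4523, -0.1359, 0.1546]
tcp_rot: [[-0.354, -0.935, 0.009], [-0.935, 0.354, 0.0], [-0.003, -0.008, -1.0]]
ft_force: [-0.1, -0.3, -0.5]
gripper_width: 0.009
finger_force: 30.0
```

Run:
```python
from seg import *
p,d,c=cam("scene")
print([np.round(at_z(c,q,.013)[:2],3).tolist() for q in ((241,152),(266,149),(292,180),(268,188))])
X=cloud(c,d); H=X[...,2]
for n in("scene","side"):
    if n=="side": p,d,c=cam("side"); X=cloud(c,d)
    H=X[...,2]
    m=(d>0)&(H>.09)&(H<.105)&(abs(X[...,0]-.455)<.06)&(abs(X[...,1]-.287)<.07)
    r=cv2.minAreaRect((X[m][:,:2]*1000).astype(np.float32)); print(n,"large",m.sum(),r,cv2.boxPoints(r).round().tolist())
    m=(d>0)&(H>.075)&(H<.09)&(abs(X[...,0]-.46)<.05)&(abs(X[...,1]-.077)<.055)
    r=cv2.minAreaRect((X[m][:,:2]*1000).astype(np.float32)); print(n,"small",m.sum(),r)
    m=(d>0)&(H>.04)&(H<.12)&(abs(X[...,0]-.449)<.05)&(abs(X[...,1]-.41)<.04)
    print("bottle",X[m].min(0),X[m].max(0))
p=cv2.imread('pics/scene0.png'); cv2.imwrite('pics/c1.png',cv2.resize(p[100:250,170:310],None,fx=4,fy=4,interpolation=cv2.INTER_CUBIC))
```

```text
[[0.574, 0.366], [0.653, 0.344], [0.663, 0.177], [0.581, 0.177]]
scene large 352 ((459.7663269042969, 278.3442687988281), (74.4386215209961, 60.778785705566406), 79.20277404785156) [[423.0, 247.0], [483.0, 236.0], [497.0, 309.0], [437.0, 321.0]]
scene small 269 ((460.31005859375, 76.50645446777344), (59.981449127197266, 57.84312438964844), 83.11798858642578)
bottle [0.42600064 0.38803118 0.04053302] [0.46328051 0.43314678 0.11962732]
side large 203 ((462.1820373535156, 276.20068359375), (76.57177734375, 60.45058059692383), 75.01394653320312) [[423.0, 247.0], [481.0, 231.0], [501.0, 305.0], [443.0, 321.0]]
side small 86 ((454.9088134765625, 71.9464340209961), (52.95537567138672, 46.666908264160156), 78.8847885131836)
bottle [0.42840944 0.38697973 0.0413462 ] [0.46667324 0.43407352 0.11915125]
```

View pics/c1.png

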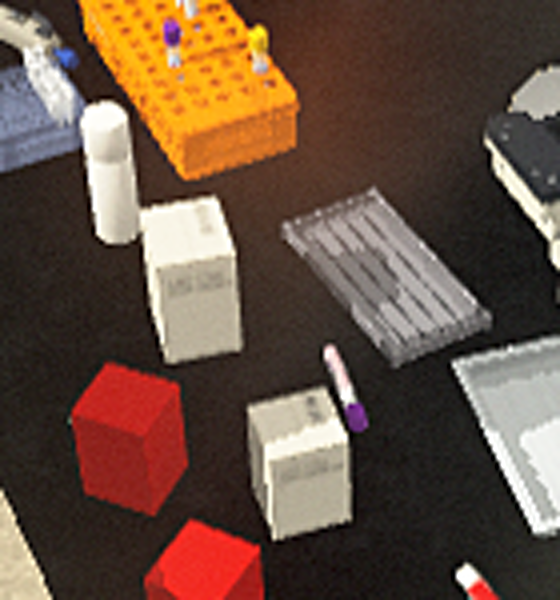

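```bash
python3 -m jog '[[[-0.049,0.002,-0.005],[0,0,0]],[[-0.049,0.002,-0.005],[0,0,0]],[[-0.049,0.002,-0.005],[0,0,0]],[[-0.049,0.002,-0.005],[0,0,0]],[[-0.049,0.002,-0.005],[0,0,0]],[[-0.049,0.002,-0.005],[0,0,0]],[[-0.049,0.002,-0.005],[0,0,0]],[[-0.049,0.002,-0.005],[0,0,0]],[[-0.049,0.002,-0.005],[0,0,0]],[[-0.049,0.002,-0.005],[0,0,0]],[[0,0,0],[0,0,-10]],[[0,0,0],[0,0,0]]]'
python3 - <<'E'
from seg import *
p,d,c=cam("wrist"); cv2.imwrite("pics/w6.png",p); np.savez('w6.npz',d=d,p=p,T=c['T'])
for t,z in (("pen_tray_floor",.003),("large_carton_center",.05)):
  for r in bot.place_of("wrist",t)[:2]: print(t,np.round(r["at"]),round(r["confidence"],2),np.round(at_z(c,r["at"],z),3))
c=bot.get_calibration("scene")
print([np.round(at_z(c,q,.013)[:2],3).tolist() for q in ((240.5,156.3),(263.8,146.8),(293,180.5),(269.5,191.3))])
E
```

```text
t: 14.92
eef_pos: [0.6038, 0.3293, 0.1973]
tcp_rot: [[-0.187, -0.982, -0.003], [-0.982, 0.187, -0.003], [0.003, 0.003, -1.0]]
ft_force: [0.5, -1.5, 0.1]
gripper_width: 0.0088
finger_force: 30.0
pen_tray_floor [252. 127.] 0.83 [0.613 0.267 0.003]
[[0.564, 0.347], [0.651, 0.358], [0.665, 0.173], [0.579, 0.162]]
```

View pics/w6.png

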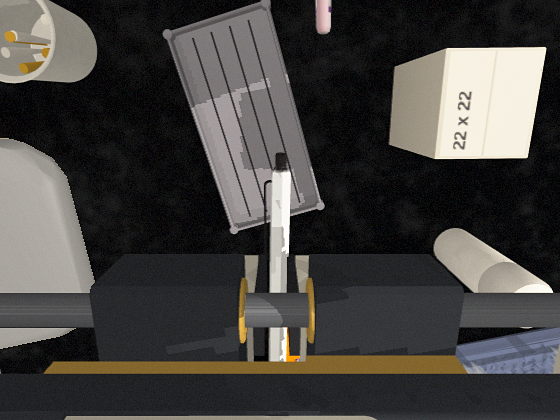

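Run:
```python
from seg import *
a=np.load('w6.npz'); c=dict(bot.get_calibration("wrist"),T=a['T'])
C=np.array([at_z(c,q,.013)[:2] for q in ((167,35),(268,4),(323,207),(235,231))]); print(C.round(4).tolist(),C.mean(0).round(4))
e=(C[3]+C[2]-C[0]-C[1]); print("long",np.degrees(np.arctan2(e[1],e[0])), np.linalg.norm(e)/2)
X=cloud(c,a['d']); H=X[...,2]
m=(a['d']>0)&(H>.085)&(H<.108)&(abs(X[...,0]-.455)<.07)&(abs(X[...,1]-.287)<.07)
r=cv2.minAreaRect((X[m][:,:2]*1000).astype(np.float32)); print("large",m.sum(),r,cv2.boxPoints(r).round().tolist())
print([np.round(at_z(c,q,.1)[:2],4).tolist() for q in ((440,48),(545,48),(528,158),(438,158))])
```

```text
[[0.6644, 0.1837], [0.5806, 0.1771], [0.5638, 0.3482], [0.647, 0.3555]] [0.6139 0.2661]
long 95.70747679033417 0.17224269240646453
large 11780 ((460.78564453125, 278.2167053222656), (66.15973663330078, 61.32483673095703), 79.43408203125) [[425.0, 251.0], [485.0, 240.0], [497.0, 305.0], [437.0, 316.0]]
[[0.4874, 0.2402], [0.4262, 0.252], [0.4366, 0.3163], [0.4933, 0.3054]]
```

```bash
python3 -m jog '[[[0.0367,-0.01375,0],[0,0,0]],[[0.0367,-0.01375,0],[0,0,0]],[[0,0,0.03],[0,0,-8.25]],[[0,0,0.04],[0,0,-8.25]],[[0,0,0.04],[0,0,0]],[[0,0,0.02],[0,0,0]],[[0,0,0],[0,0,0]],[[0,0,0],[0,0,0]]]'
python3 - <<'E'
from h import *
p,d,c=cam("wrist"); cv2.imwrite("pics/w7.png",p)
E
```

```text
t: 16.08
eef_pos: [0.6186, 0.252, 0.0713]
tcp_rot: [[0.099, -0.995, 0.001], [-0.995, -0.099, 0.001], [-0.0, -0.001, -1.0]]
ft_force: [0.8, 0.0, -0.1]
gripper_width: 0.0091
finger_force: 30.0
```

View pics/w7.png

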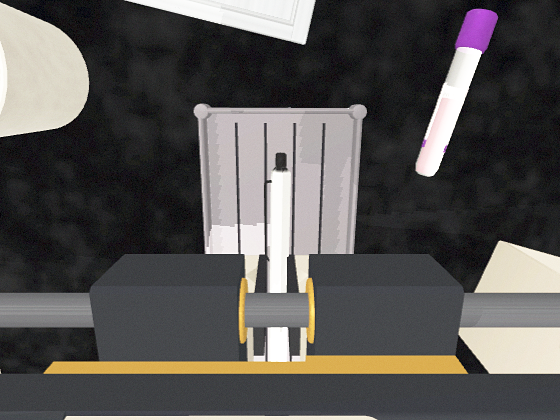

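```bash
python3 -m jog '[[[0,0,0.03],[0,0,0]],[[0,0,0.012],[0,0,0]],[[0,0,0.004],[0,0,0]],[[0,0,0],[0,0,0]],[[0,0,0],[0,0,0]]]' && python3 -m jog '[[[0,0,0],[0,0,0]],[[0,0,0],[0,0,0]]]' 0.024 && python3 -m jog '[[[0,0,-0.02],[0,0,0]],[[0,0,-0.05],[0,0,0]],[[0,0,-0.06],[0,0,0]],[[0,0,0],[0,0,0]],[[0,0,0],[0,0,0]]]'
python3 - <<'E'
from h import *
p,d,c=cam("wrist"); cv2.imwrite("pics/w8.png",p)
for t,z in (("pen_center",.008),):
  for r in bot.place_of("wrist",t)[:2]: print(t,np.round(r["at"]),round(r["confidence"],2),np.round(at_z(c,r["at"],z),3))
E
```

```text
t: 16.75
eef_pos: [0.6184, 0.2524, 0.025]
tcp_rot: [[0.1, -0.995, 0.001], [-0.995, -0.1, 0.001], [-0.001, -0.001, -1.0]]
ft_force: [0.5, -0.4, 0.9]
gripper_width: 0.0089
finger_force: 30.0
t: 17.0
eef_pos: [0.6181, 0.2522, 0.0244]
tcp_rot: [[0.1, -0.995, 0.0], [-0.995, -0.1, 0.0], [-0.0, -0.0, -1.0]]
ft_force: [-0.3, -0.6, 0.8]
gripper_width: 0.0215
finger_force: 0.0
t: 17.62
eef_pos: [0.6177, 0.252, 0.1544]
tcp_rot: [[0.099, -0.995, 0.0], [-0.995, -0.099, 0.001], [-0.001, -0.0, -1.0]]
ft_force: [-0.6, -0.9, 0.1]
gripper_width: 0.0241
finger_force: 0.0
pen_center [276. 225.] 0.77 [0.615 0.269 0.008]
```

View pics/w8.png

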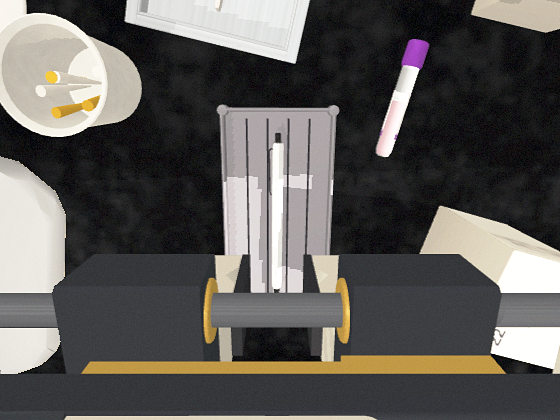

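```bash
python3 -m jog '[[[-0.0105,0.0384,0],[0,0,0]],[[-0.0105,0.0384,0],[0,0,0]],[[-0.0105,0.0384,0],[0,0,0]],[[-0.0105,0.0384,0],[0,0,0]],[[0,0,0],[0,0,8.05]],[[0,0,0],[0,0,8.05]],[[0,0,0],[0,0,0]],[[0,0,0],[0,0,0]]]' 0.0876
python3 - <<'E'
from h import *
p,d,c=cam("wrist"); cv2.imwrite("pics/w9.png",p)
E
```

```text
t: 18.73
eef_pos: [0.4608, 0.2782, 0.1533]
tcp_rot: [[-0.177, -0.984, -0.001], [-0.984, 0.177, -0.001], [0.001, 0.001, -1.0]]
ft_force: [0.4, -0.2, 0.6]
gripper_width: 0.0871
finger_force: 0.0
```

View pics/w9.png

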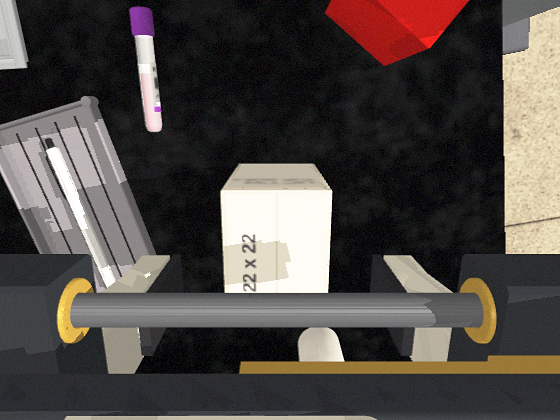

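```bash
python3 -m jog '[[[0,0,0.03],[0,0,0]],[[0,0,0.03],[0,0,0]],[[0,0,0.02],[0,0,0]],[[0,0,0.011],[0,0,0]],[[0,0,0],[0,0,0]]]' && python3 -m jog '[[[0,0,0],[0,0,0]],[[0,0,0],[0,0,0]],[[0,0,0],[0,0,0]],[[0,0,0],[0,0,0]]]' 0.05 && python3 -m jog '[[[0,0,-0.02],[0,0,0]],[[0,0,-0.04],[0,0,0]],[[0,0,-0.05],[0,0,0]],[[0,0,-0.03],[0,0,0]],[[0,0,0],[0,0,0]]]'
```

```text
t: 19.4
eef_pos: [0.4607, 0.2782, 0.0625]
tcp_rot: [[-0.18, -0.984, -0.001], [-0.984, 0.18, -0.001], [0.001, 0.001, -1.0]]
ft_force: [0.8, -0.9, 0.2]
gripper_width: 0.0873
finger_force: 0.0
t: 19.9
eef_pos: [0.4611, 0.2787, 0.0636]
tcp_rot: [[-0.18, -0.984, 0.001], [-0.984, 0.18, 0.001], [-0.001, -0.0, -1.0]]
ft_force: [-0.0, 0.0, 3.8]
gripper_width: 0.06
finger_force: 30.0
t: 20.52
eef_pos: [0.4618, 0.2795, 0.2058]
tcp_rot: [[-0.18, -0.984, 0.004], [-0.984, 0.18, 0.004], [-0.004, -0.003, -1.0]]
ft_force: [0.1, 0.8, -0.9]
gripper_width: 0.0596
finger_force: 30.0
```

```bash
python3 -m jog '[[[0.041,-0.0235,0],[0,0,0]],[[0.041,-0.0235,0],[0,0,0]],[[0.041,-0.0235,0],[0,0,0]],[[0.041,-0.0235,0],[0,0,0]],[[0.041,-0.0235,0],[0,0,0]],[[0.041,-0.0235,0],[0,0,0]],[[0.041,-0.0235,0],[0,0,0]],[[0.041,-0.0235,0],[0,0,0]],[[0.041,-0.0235,0],[0,0,0]],[[0.041,-0.0235,0],[0,0,0]],[[0.041,-0.0235,0],[0,0,-4.4]],[[0,0,0],[0,0,0]]]' && python3 -m jog '[[[0,0,0],[0,0,0]],[[0,0,0],[0,0,0]]]'
python3 - <<'E'
from h import *
p,d,c=cam("wrist"); cv2.imwrite("pics/w10.png",p); np.savez('w10.npz',d=d,p=p,T=c['T'])
for n in ("wrist","scene","side"):
  if n!="wrist": p,d,c=cam(n)
  for t,z in (("large_bay",.004),("small_bay",.004)):
    for r in bot.place_of(n,t)[:1]: print(n,t,np.round(r["at"]),round(r["confidence"],2),np.round(at_z(c,r["at"],z),3))
  X=cloud(c,d); s=X[(d>0)&(X[...,2]>.09)&(X[...,2]<.21)&(X[...,0]>.52)&(X[...,0]<.78)&(X[...,1]<-.27)]
  for x in np.arange(.54,.76,.04):
    q=s[abs(s[:,0]-x)<.02]; print(round(x,2), np.sort(q[:,1])[-5].round(3) if len(q)>10 else None,end=' ')
  print()
E
```

```text
t: 22.02
eef_pos: [0.6335, -0.2145, 0.2005]
tcp_rot: [[-0.107, -0.994, -0.003], [-0.994, 0.107, 0.0], [0.0, 0.003, -1.0]]
ft_force: [-1.0, 0.9, -1.8]
gripper_width: 0.06
finger_force: 30.0
t: 22.28
eef_pos: [0.6336, -0.2108, 0.2027]
tcp_rot: [[-0.104, -0.995, -0.001], [-0.995, 0.104, 0.0], [-0.0, 0.001, -1.0]]
ft_force: [0.0, 0.7, -0.8]
gripper_width: 0.0598
finger_force: 30.0
wrist large_bay [276. 193.] 0.58 [ 0.634 -0.208  0.004]
wrist small_bay [277. 190.] 0.72 [ 0.632 -0.212  0.004]
0.54 None 0.58 None 0.62 -0.322 0.66 -0.324 0.7 -0.329 0.74 -0.333 
scene large_bay [344. 276.] 0.84 [ 0.623 -0.201  0.004]
scene small_bay [338. 255.] 0.58 [ 0.643 -0.133  0.004]
0.54 None 0.58 -0.369 0.62 -0.322 0.66 -0.327 0.7 -0.338 0.74 -0.341 
side large_bay [348. 265.] 0.88 [ 0.637 -0.209  0.004]
side small_bay [337. 248.] 0.64 [ 0.638 -0.131  0.004]
0.54 None 0.58 -0.373 0.62 -0.322 0.66 -0.328 0.7 -0.346 0.74 -0.352
```

View pics/w10.png

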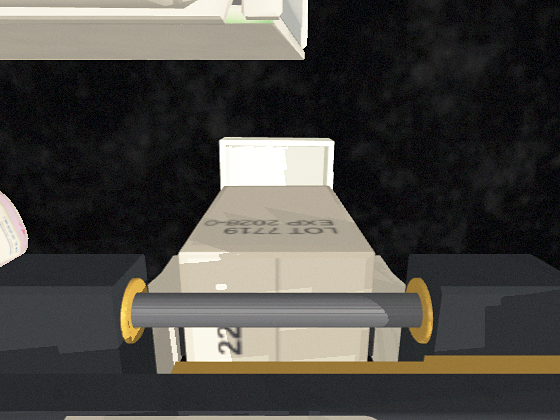

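Run:
```python
from h import *
a=np.load('w10.npz'); c=dict(bot.get_calibration("wrist"),T=a['T'])
A,B=[at_z(c,q,.03)[:2] for q in ((219.5,139),(334.5,140))]; print(A,B,np.linalg.norm(A-B),np.degrees(np.arctan2(*(A-B)[::-1])))
ux=(A-B)/np.linalg.norm(A-B); uy=np.array([-ux[1],ux[0]]); print("large bay",(A+B)/2+uy*.05,"small",(A+B)/2+uy*.135)
```

```text
[ 0.67487214 -0.265241  ] [ 0.57998234 -0.25443434] 0.09550317888448617 -6.497220114154798
large bay [ 0.63308499 -0.2101588 ] small [ 0.64270317 -0.12570473]
```

```bash
python3 -m jog '[[[0,0,0.04],[0,0,0]],[[0,0,0.04],[0,0,0]],[[0,0,0.035],[0,0,0]],[[0,0,0.012],[0,0,0]],[[0,0,0.006],[0,0,0]],[[0,0,0],[0,0,0]],[[0,0,0],[0,0,0]]]'
```

```text
t: 23.6
eef_pos: [0.6348, -0.2118, 0.0715]
tcp_rot: [[-0.104, -0.995, 0.002], [-0.995, 0.104, -0.0], [0.0, -0.002, -1.0]]
ft_force: [0.4, 0.4, -0.3]
gripper_width: 0.0602
finger_force: 30.0
```

```bash
python3 -m jog '[[[0,0,0.002],[0,0,0]],[[0,0,0.0015],[0,0,0]],[[0,0,0],[0,0,0]]]' && python3 -m jog '[[[0,0,0],[0,0,0]],[[0,0,0],[0,0,0]],[[0,0,0],[0,0,0]]]' 0.0876 && python3 -m jog '[[[0,0,-0.03],[0,0,0]],[[0,0,-0.05],[0,0,0]],[[0,0,-0.05],[0,0,0]],[[0,0,0],[0,0,0]],[[0,0,0],[0,0,0]]]'
python3 - <<'E'
from h import *
for n in ("scene","side"):
    p,d,c=cam(n); X=cloud(c,d); H=X[...,2]
    m=(d>0)&(H>.075)&(H<.09)&(abs(X[...,0]-.46)<.05)&(abs(X[...,1]-.077)<.055)
    r=cv2.minAreaRect((X[m][:,:2]*1000).astype(np.float32)); print(n,"small",m.sum(),r,cv2.boxPoints(r).round().tolist())
    m=(d>0)&(H>.095)&(H<.112)&(abs(X[...,0]-.633)<.06)&(abs(X[...,1]+.21)<.06)
    r=cv2.minAreaRect((X[m][:,:2]*1000).astype(np.float32)); print(n,"large",m.sum(),r,np.median(H[m]))
E
```

```text
t: 23.98
eef_pos: [0.6342, -0.2117, 0.0676]
tcp_rot: [[-0.104, -0.995, 0.001], [-0.995, 0.104, -0.0], [0.0, -0.001, -1.0]]
ft_force: [-1.4, 0.6, 4.2]
gripper_width: 0.0602
finger_force: 30.0
t: 24.35
eef_pos: [0.6339, -0.2117, 0.0664]
tcp_rot: [[-0.104, -0.995, -0.0], [-0.995, 0.104, 0.0], [-0.0, 0.0, -1.0]]
ft_force: [-0.0, -0.3, 0.7]
gripper_width: 0.084
finger_force: 0.0
t: 24.98
eef_pos: [0.6336, -0.2115, 0.1963]
tcp_rot: [[-0.104, -0.995, 0.0], [-0.995, 0.104, 0.0], [-0.0, 0.0, -1.0]]
ft_force: [0.1, -0.4, -0.2]
gripper_width: 0.0875
finger_force: 0.0
scene small 348 ((460.1949157714844, 77.01487731933594), (60.69267654418945, 58.811187744140625), 83.31343841552734) [[427.0, 50.0], [486.0, 43.0], [493.0, 104.0], [435.0, 111.0]]
scene large 572 ((632.4497680664062, -211.29339599609375), (70.34236145019531, 61.62249755859375), 83.45330047607422) 0.10342848508358027
side small 219 ((462.0501403808594, 79.35267639160156), (64.02404022216797, 58.57716751098633), 83.7874526977539) [[429.0, 51.0], [488.0, 44.0], [495.0, 108.0], [436.0, 114.0]]
side large 390 ((634.6044921875, -211.59860229492188), (71.303955078125, 62.86192321777344), 83.31224822998047) 0.10341694298240367
```

```bash
python3 -m jog '[[[-0.03816,0.02879,0],[0,0,0]],[[-0.03816,0.02879,0],[0,0,0]],[[-0.03816,0.02879,0],[0,0,0]],[[-0.03816,0.02879,0],[0,0,0]],[[-0.03816,0.02879,0],[0,0,0]],[[-0.03816,0.02879,0],[0,0,0]],[[-0.03816,0.02879,0],[0,0,0.7]],[[0,0,0.04],[0,0,0]],[[0,0,0],[0,0,0]],[[0,0,0],[0,0,0]]]'
python3 - <<'E'
from h import *
p,d,c=cam("wrist"); cv2.imwrite("pics/w11.png",p)
X=cloud(c,d);H=X[...,2]; m=(d>0)&(H>.075)&(H<.092)&(abs(X[...,0]-.46)<.045)&(abs(X[...,1]-.077)<.055); 
r=cv2.minAreaRect((X[m][:,:2]*1000).astype(np.float32)); print(m.sum(),r,cv2.boxPoints(r).round().tolist())
E
```

```text
t: 26.32
eef_pos: [0.4617, 0.0746, 0.1569]
tcp_rot: [[-0.116, -0.993, -0.001], [-0.993, 0.116, -0.001], [0.001, 0.0, -1.0]]
ft_force: [-0.1, 1.0, 0.5]
gripper_width: 0.0874
finger_force: 0.0
8230 ((461.3644714355469, 76.06785583496094), (54.878883361816406, 58.19129180908203), 83.45767974853516) [[429.0, 52.0], [487.0, 45.0], [493.0, 100.0], [436.0, 107.0]]
```

View pics/w11.png

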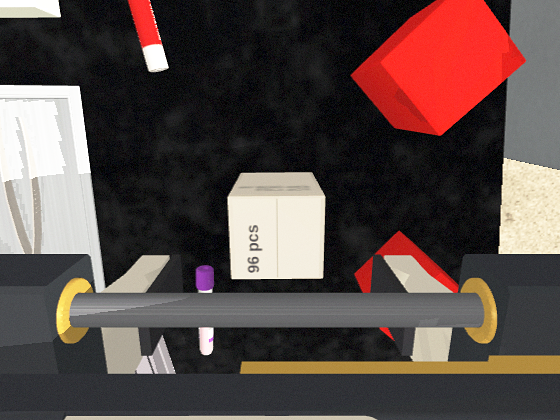

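Run:
```python
from h import *
s=bot.observe(); p,d,c=cam("wrist"); X=cloud(c,d); q=p.astype(int)
m=(q[...,2]>80)&(q[...,1]<60)&(q[...,0]<60)&(d>0)&(X[...,2]>.03)&(X[...,2]<.095)
L=(X[m]-s["eef_pos"])@s["tcp_rot"]
v,u=np.nonzero(m); k=(v>225)&(u<460); L=L[k]
print(k.sum(),L.min(0),L.max(0)); i=L[:,0].argmax(); print("most +x",L[i]); i=L[:,1].argmin(); print("least y",L[i])
```

```text
884 [-0.07132954  0.06817236  0.07116671] [-0.02353369  0.13810248  0.12718728]
most +x [-0.02353369  0.10284599  0.08226631]
least y [-0.06337012  0.06817236  0.12256345]
```

```bash
python3 -m jog '[[[-0.001,0,0.03],[0,0,0]],[[0,0,0.03],[0,0,0]],[[0,0,0.03],[0,0,0]],[[0,0,0.0105],[0,0,0]],[[0,0,0],[0,0,0]]]' 0.08 && python3 -m jog '[[[0,0,0],[0,0,0]],[[0,0,0],[0,0,0]],[[0,0,0],[0,0,0]],[[0,0,0],[0,0,0]]]' 0.05 && python3 -m jog '[[[0,0,-0.02],[0,0,0]],[[0,0,-0.04],[0,0,0]],[[0,0,-0.05],[0,0,0]],[[0,0,-0.04],[0,0,0]],[[0,0,0],[0,0,0]],[[0,0,0],[0,0,0]]]'
```

```text
t: 27.05
eef_pos: [0.4618, 0.0758, 0.0563]
tcp_rot: [[-0.117, -0.993, -0.0], [-0.993, 0.117, -0.0], [0.0, 0.0, -1.0]]
ft_force: [-0.5, -1.1, 1.2]
gripper_width: 0.0802
finger_force: 0.0
t: 27.55
eef_pos: [0.4618, 0.0762, 0.0568]
tcp_rot: [[-0.116, -0.993, 0.001], [-0.993, 0.116, 0.0], [-0.001, -0.001, -1.0]]
ft_force: [-0.5, -0.7, 6.0]
gripper_width: 0.0577
finger_force: 30.0
t: 28.3
eef_pos: [0.4609, 0.0759, 0.2056]
tcp_rot: [[-0.117, -0.993, -0.0], [-0.993, 0.117, 0.0], [-0.0, 0.0, -1.0]]
ft_force: [-0.1, -0.1, -1.6]
gripper_width: 0.0582
finger_force: 30.0
```

```bash
python3 -m jog '[[[0.0298,-0.034,0],[0,0,0]],[[0.0298,-0.034,0],[0,0,0]],[[0.0298,-0.034,0],[0,0,0]],[[0.0298,-0.034,0],[0,0,0]],[[0.0298,-0.034,0],[0,0,0]],[[0.0298,-0.034,0],[0,0,0]],[[0,0,0.03],[0,0,0]],[[0,0,0.02],[0,0,0]],[[0,0,0],[0,0,0]],[[0,0,0],[0,0,0]]]'
python3 - <<'E'
from h import *
p,d,c=cam("wrist"); cv2.imwrite("pics/w12b.png",p)
p,d,c=cam("side"); cv2.imwrite("pics/s1.png",cv2.resize(p[170:320,250:450],None,fx=4,fy=4,interpolation=cv2.INTER_CUBIC))
E
```

```text
t: 29.55
eef_pos: [0.6434, -0.1253, 0.156]
tcp_rot: [[-0.116, -0.993, -0.0], [-0.993, 0.116, -0.0], [0.0, 0.0, -1.0]]
ft_force: [-0.1, -0.2, 0.9]
gripper_width: 0.0578
finger_force: 30.0
```

View pics/s1.png

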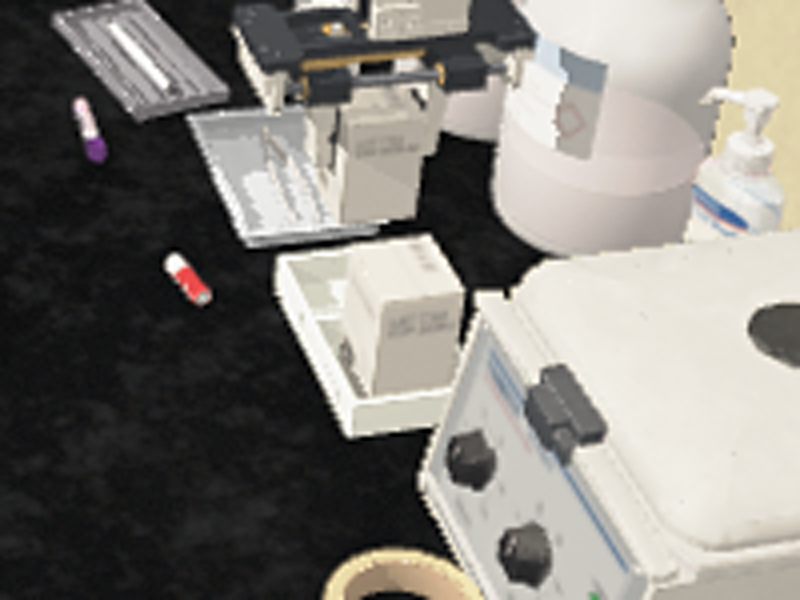

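```bash
python3 -m jog '[[[0,0,0.035],[0,0,0]],[[0,0,0.03],[0,0,0]],[[0,0,0.02],[0,0,0]],[[0,0,0.006],[0,0,0]],[[0,0,0.003],[0,0,0]],[[0,0,0],[0,0,0]],[[0,0,0],[0,0,0]]]'
```

```text
t: 30.52
eef_pos: [0.6437, -0.1253, 0.063]
tcp_rot: [[-0.116, -0.993, 0.001], [-0.993, 0.116, 0.0], [-0.0, -0.001, -1.0]]
ft_force: [0.1, 0.1, -0.0]
gripper_width: 0.0575
finger_force: 30.0
```

```bash
python3 -m jog '[[[0,0,0.002],[0,0,0]],[[0,0,0],[0,0,0]]]' && python3 -m jog '[[[0,0,0],[0,0,0]],[[0,0,0],[0,0,0]],[[0,0,0],[0,0,0]]]' 0.0876 && python3 -m jog '[[[0,0,-0.03],[0,0,0]],[[0,0,-0.05],[0,0,0]],[[0,0,-0.06],[0,0,0]],[[-0.04,0,-0.03],[0,0,0]],[[-0.05,0,0],[0,0,0]],[[0,0,0],[0,0,0]],[[0,0,0],[0,0,0]],[[0,0,0],[0,0,0]]]'
python3 - <<'E'
from h import *
for n in ("scene","side"):
    p,d,c=cam(n); X=cloud(c,d); H=X[...,2]
    for nm,x,y,a,b in (("large",.633,-.211,.095,.112),("small",.643,-.126,.078,.094)):
        m=(d>0)&(H>a)&(H<b)&(abs(X[...,0]-x)<.05)&(abs(X[...,1]-y)<.045)
        r=cv2.minAreaRect((X[m][:,:2]*1000).astype(np.float32)); print(n,nm,m.sum(),np.round(r[0]),np.round(r[1]),round(r[2]),np.median(H[m]).round(4))
    for r in bot.place_of(n,"squeeze_bottle_center")[:1]: print("bottle",np.round(at_z(c,r["at"],.059),3))
    cv2.imwrite(f"pics/end_{n}.png",cv2.resize(p[110:360,150:450],None,fx=2.4,fy=2.4,interpolation=cv2.INTER_CUBIC))
E
```

```text
t: 30.78
eef_pos: [0.6438, -0.1254, 0.0609]
tcp_rot: [[-0.116, -0.993, 0.001], [-0.993, 0.116, -0.0], [0.0, -0.001, -1.0]]
ft_force: [-0.6, 0.8, 3.6]
gripper_width: 0.0578
finger_force: 30.0
t: 31.15
eef_pos: [0.6431, -0.1253, 0.0598]
tcp_rot: [[-0.116, -0.993, -0.0], [-0.993, 0.116, -0.0], [0.0, 0.0, -1.0]]
ft_force: [-0.6, -0.5, -0.7]
gripper_width: 0.0821
finger_force: 0.0
t: 32.15
eef_pos: [0.6535, -0.0368, 0.2297]
tcp_rot: [[-0.117, -0.993, -0.001], [-0.993, 0.117, -0.0], [0.0, 0.001, -1.0]]
ft_force: [1.0, 0.8, 0.7]
gripper_width: 0.0875
finger_force: 0.0
scene large 578 [ 633. -212.] [70. 64.] 83 0.1033
scene small 412 [ 642. -125.] [58. 61.] 85 0.0873
bottle [0.446 0.411 0.059]
side large 387 [ 634. -211.] [72. 61.] 85 0.1034
side small 262 [ 644. -125.] [63. 59.] 83 0.0871
bottle [0.453 0.403 0.059]
```

View pics/end_scene.png

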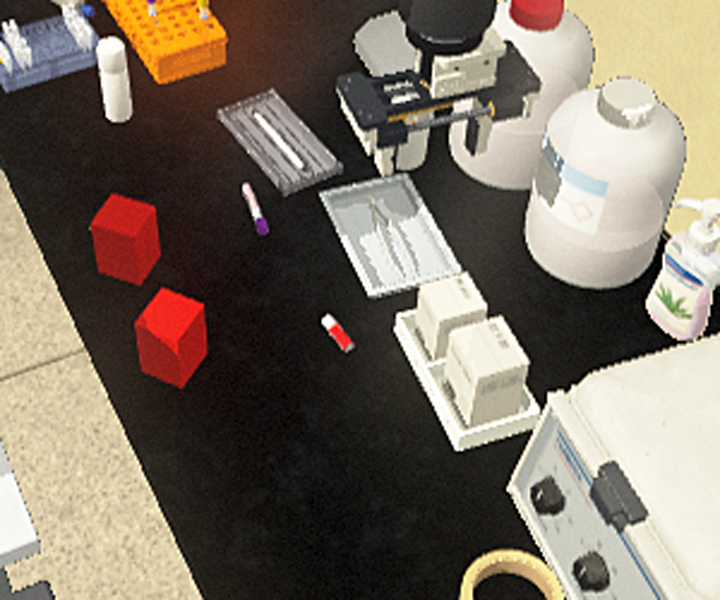

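The final picture shows the pen in the grey tray (280,140) and the forceps in the steel tray (390,245). Both cartons stand in their bays (450,315 and 485,370), the bottle is upright (115,80), and the gripper is clear of everything.

```bash
python3 -c "
from plant import bot
print(bot.finish_job())"
```

```text
the job is handed in; nothing more can be done
None
```

The job is handed in: the forceps and pen lie flat in their trays, both cartons stand upright in their matching bays, the squeeze bottle was not disturbed, and the gripper is empty and clear.

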